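# Shut and latch the ice chest

## Task

Shut the white ice chest properly so the ice lasts: lower its lid onto the rubber seal, hook the latch's wire loop over the keeper on the lid, then swing the lever out and down until it snaps over centre, lies flat against the chest and holds the lid drawn tight. Leave the other things on the table as they are.

Things in the scene. Friction and masses are not known exactly. Their poses are not given: they have to be found in the camera images.
- cooler: white ice chest with drinks cans in it, heavy, does not move; 220 mm deep (x), 300 wide (y), 245 tall with the lid down. Origin: centre of its underside on the table; z up; -x points out of its front face, which carries the steel draw latch in the middle (local y = 0) and starts 110 mm from the origin
- lid (a joint): angle (rad) of the chest's lid, hinged along the back edge; starts raised 0.18 to 0.4. 0: resting on the seal; below 0: seal squeezed (15 N per mm at the front). The stiff hinge keeps it where it is left; about 3 N near the front edge lowers it. A shut latch holds it at about -0.013, front edge 3 mm lower
- lever (a joint): angle (rad) of the latch lever: 0 shut, hanging flat down the front; grows as it swings out and up; the tip is then 75 sin(a) mm out and 75 cos(a) below its pivot. Starts raised, 2.18 to 2.54, and stays where it is left (0.08 N m friction). With the loop hooked it takes about 5 N at the tip, and snaps shut by itself below about 0.4
- loop (a joint): angle (rad) of the wire loop on the lever: 0 when shut (upright, lever down). Loop minus lever is its lean outward from vertical. At 3.0 it stops, folded out over the raised lever, its bar 20 mm past the lever's tip: the start. It swings freely: pushed inward past upright it falls against the lid and leans there. Lid down and lever raised as at the start, the bar then lies above the keeper's lip
- lid_front (a point): point on the lid's flat top, 30 mm behind its front edge, middle of the width: a place to push it down. 245 mm above the table with the lid at 0; lid 62 mm thick, and the front 6 mm of its top is a step 14 mm lower. Axes turn with the lid and are the chest's when it is down
- keeper (a point): seat of the keeper, a 44 mm wide steel hook on the lid's front, open upward, 9.5 mm out from the face and 208 mm above the table with the lid down (axes as the chest's): the loop's bar ends at this height, between 1 mm out and 5 mm in of it. The trough is 10 mm deep in x; its upturned lip spans 3 to 7 mm out of this point and rises 7 mm above it
- lever_pivot (a point): centre of the lever's pivot pin, fixed on the chest, 16 mm out from the front face, 143.5 mm above the table, local y = 0; axes as the chest's. The lid top at rest is 101.5 mm higher. The loop's own pivot is on the lever, 20 mm from this pin, turned 18 degrees from the lever's line: with the lever shut, 19 mm below and 6 mm nearer the chest
- lever_tip (a point): free end of the steel lever, a plate 40 mm wide, 4 thick, 75 mm from its pivot to here, the last 20 mm flared slightly away from the chest. To shut it, push on the face that looks up and to the chest when raised (outward when shut)
- loop_bar (a point): middle of the loop's end bar, 80 mm from the loop's pivot; 5 mm round steel wire, bar 54 mm long lying along the chest's y, with a leg at each end straddling lever and keeper
- pump_bottle: empty amber glass bottle with a black push pump, 68 mm across, 183 tall; origin: centre of its base, on the table. Bystander
- stone: smooth grey-brown river stone, 88 mm across, 39 tall, lying in front of the chest; origin: centre of its underside. Bystander
- planter: black ceramic planter with a succulent, 140 mm across, about 165 tall; origin: centre of its base. Bystander
- spoon_rest: stainless steel spoon rest, a 110 mm dish 15 mm high with a flat tail reaching 130 mm along +x from its origin (under the dish's centre); lies in front of the chest. Bystander
- tray: empty green acrylic tray, 150 x 240 mm, 32 tall; origin: centre of its underside. Bystander
- tumbler: stainless steel tumbler, 76 mm across, 115 tall, standing; origin: centre of its base. Bystander

How it is judged:
On the way, in this order (a step that is already met when the one before it is completed fails the run):
1. the lid is down on its seal (value of joint lid below 0.03 rad), for 0.2 s.
2. the loop's bar is over the keeper, behind its upturned lip (x of loop_bar in the frame of keeper above -0.004 m and z of loop_bar in the frame of keeper between -0.004 and 0.035 m), for 0.2 s.
At the end, for the whole second after the job is handed in: the lever lies shut (joint below 0.08), the loop's bar sits in the keeper's trough (within 4 mm of the seat's height, no more than 4 mm out or 7 mm in of it), the lid is drawn down on its seal (joint below -0.009) and no bystander has moved over 25 mm (value of joint lever below 0.08 rad and value of joint lid below -0.009 rad and x of loop_bar in the frame of keeper between -0.004 and 0.007 m and z of loop_bar in the frame of keeper between -0.004 and 0.004 m and distance of each of pump_bottle, stone, planter, spoon_rest, tray, tumbler from where it was at the start of the episode below 0.025 m); the robot touches nothing.
It fails at once if a bystander is knocked (moved more than 25 mm) (distance of any of pump_bottle, stone, planter, spoon_rest, tray, tumbler from where it was at the start of the episode above 0.025 m).
It also fails if it takes over 45 s, if anything falls off the work surface, if the arm or the gripper's body presses on something with over 40 N, if the wrist force passes 120 N, or if a joint passes its speed limit or range.

## Robot

A 6-joint arm with a two-finger parallel gripper is mounted at the origin on the work surface. World frame = base frame: x ahead of the robot, y to its left, z up, the work surface at z = 0. Lengths are in m, angles in rad, forces in N, time in s.
With the tool pointing down it reaches from about 0.3 to 0.75 m from the base axis. Payload 8.5 kg.
Tool frame: the origin (TCP) lies at the very end of the fingers, on their centre line; the grasp point (between the pads) lies 19 mm behind it; z points along the fingers, y is the line along which they close (so a half turn about z gives the same grasp; the last joint's range is limited). The gripper opens to 88 mm and grips with 3 to 60 N. Pads are 18 mm wide; open, the fingers measure 123 mm over their backs; the gripper's body (75 mm by 187 mm) begins 45 mm behind the grasp point.
Start: joints at [-0.215, 0.381, 1.297, -0, 1.464, -0.215], TCP at [0.55, 0, 0.239] pointing down, gripper open.
Joint ranges: [-3.11, 3.11], [-0.89, 2.33], [0.22, 2.48], [-1.42, 4.56], [0.17, 2.85], [-2.88, 2.88]. Speed limits (rad/s): [2.39, 2.39, 3.14, 3.14, 3.14, 3.14].

## Interface

Orientations are given as a 3x3 rotation matrix whose columns are the frame's x, y, z axes.
In Python, from bench import r gives the robot as it stands.
- The arm moves only by the tool send_rows, never from a script. Its argument "motion" is text: rows parted by semicolons, each of 7 numbers parted by spaces: the turn, a rotation vector about the tool's x, y, z in units of 180 degrees (1.0 is 180 degrees), then the shift along the tool's x, y, z in units of 20 cm (1.0 is 20 cm), then the closure, from 0 (fully open) to 1 (shut). A call has 1 to 12 rows; each row is the pose to reach, as a shift and turn from the pose commanded when the call began, along the tool's axes at that moment, turning the shorter way round; what a row does not reach only later rows make up. A row lasts 1/10 s, in which the tool goes at most 50 mm and 8.59 degrees, less where a joint would pass 70% of its speed; a pose out of reach is approached as far as the arm can. A call with a number of a shift or a turn outside -1 to 1 is refused whole. A call with a gripper value outside its range is refused whole. The fingers move at their own pace and stop on an object; the grip force is fixed at half the most. Time passes only in rows, so rows that repeat a pose let the fingers close. It gives the time, the measured TCP pose, the force, the opening and the grip force at its end, in the units of the state.
- r.get_obs(): the state, without advancing time (a new reading comes with each control period).
- r.snapshot(name): name is "scene" or "side" or "wrist"; returns the picture (480x640x3 uint8, red, green, blue); there is no depth.
- r.camera_info(name): a dict with "mtx" (3x3 intrinsics, pixels), "view" (4x4, takes a point from world to camera coordinates). Camera axes: x right, y down, z forward; pixel columns grow to the right and rows downward; lengths in m; the calibration is good to about 2 mm. The wrist camera is an equidistant fisheye: a pixel r from the principal point sees the ray r / f radians off the axis. A picture is of the moment at which its call begins: read the wrist's pose just before it. camera_info takes no time and is no camera call; for the wrist camera it gives the pose at the moment of the call.
- r.close_job(): hands the job in; it is judged then, once.
The state is a dict: "time": time; "q": joint angles; "qvel": joint speeds; "tau": joint torques, N m; "eef_pos": TCP position; "ee_rot": TCP orientation; "ft_force": force on the tool from outside, world axes, zero at the start; "moment": the same for the moment, N m; "width": finger opening in m; "finger_force": force on a finger pad.
Only numpy, scipy, OpenCV 4.12 (cv2) and the standard library are available. Lean on these libraries where they do the work, as an engineer would, in place of code of your own. Each camera call takes 0.05 s, during which the arm holds its last target. There are 200 camera calls.

## Working session

There is one attempt and no reset: what is moved stays moved. The work goes in short steps, Python scripts to look and compute and a tool call to move; the robot and the scene stay as the last step left them, time stands still between calls to the robot, and variables do not carry over. Pictures are saved under pics/ and viewed, at most 10 in all, crops included, and the job is handed in when it is done.

Besides the shell and the picture viewer there is one more tool, called after "Call:" as name(argument=value, ...), one argument or row to a line, values as JSON. send_rows: Moves the arm, as the interface text tells. Shifts and turns lie within -1 to 1; 1 stands for 20 cm of shift or 180 degrees of turn. Its arguments: {"type":"object","properties":{"motion":{"type":"string"}},"required":["motion"]}

```bash
mkdir -p pics; ls
python3 - <<'E'
from bench import r
import cv2,numpy as np
for n in ("scene","side"):
    cv2.imwrite(f"pics/{n}0.png",r.snapshot(n)[:,:,::-1]); c=r.camera_info(n); print(n,np.round(c["mtx"],1).tolist(),np.round(c["view"],4).tolist())
print(r.get_obs())
E
```

```text
pics
scene [[504.8, 0.0, 322.7], [0.0, 504.8, 236.2], [0.0, 0.0, 1.0]] [[0.7784, 0.6277, -0.0039, -0.459], [0.511, -0.6373, -0.5768, -0.2255], [-0.3646, 0.447, -0.8169, 1.3757], [0.0, 0.0, 0.0, 1.0]]
side [[447.9, 0.0, 317.7], [0.0, 447.9, 242.5], [0.0, 0.0, 1.0]] [[0.7309, -0.6822, 0.0193, -0.4437], [-0.4705, -0.5242, -0.7099, 0.4218], [0.4944, 0.5098, -0.7041, 0.8687], [0.0, 0.0, 0.0, 1.0]]
{'time': 0.1, 'q': array([-2.15272814e-01,  3.81135803e-01,  1.29813337e+00,  2.71355243e-06,
        1.46358403e+00, -2.15286790e-01]), 'qvel': array([-1.34862704e-03, -1.19481656e-03, -2.90675683e-03,  4.94882375e-05,
       -1.21680044e-03,  2.80080265e-03]), 'tau': array([ 3.42670668e-03, -4.38650107e+01, -2.24912524e+01,  7.15119881e-02,
        3.42038926e-02, -1.57015911e-04]), 'eef_pos': array([5.49763394e-01, 6.50440961e-05, 2.38213053e-01]), 'ee_rot': array([[-1.35162812e-05,  9.99999242e-01, -1.23087570e-03],
       [ 9.99999963e-01,  1.38509741e-05,  2.71906295e-04],
       [ 2.71923138e-04, -1.23087198e-03, -9.99999206e-01]]), 'ft_force': array([ 0.08726946,  0.29183693, -0.18024497]), 'moment': array([-0.00803093, -0.03807832,  0.08724647]), 'finger_force': 0.0, 'width': 0.0883668698735719}
```

View pics/scene0.png

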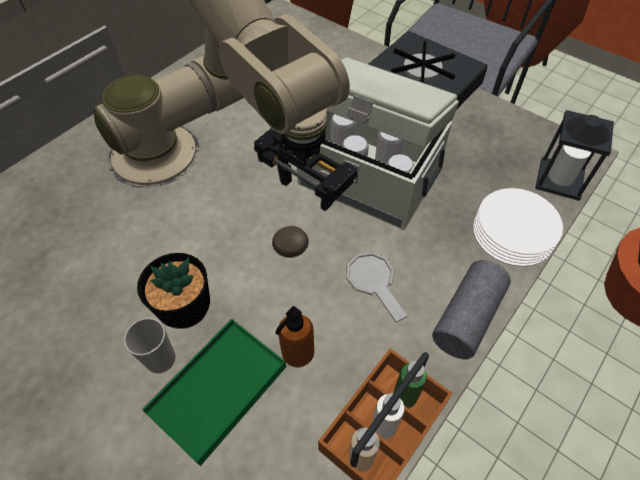

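View pics/side0.png

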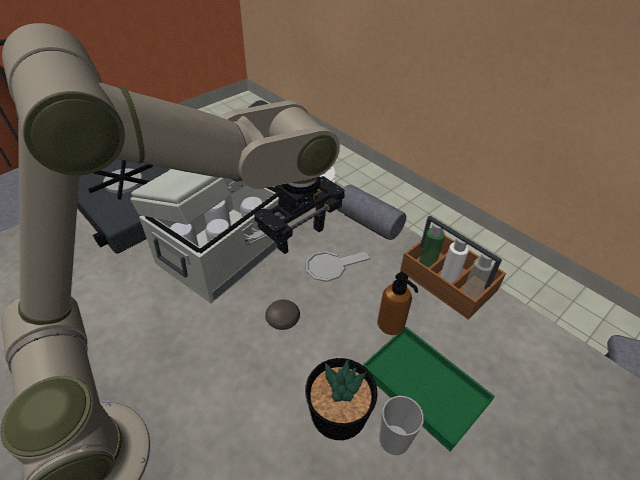

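Scene: the chest is ahead-left, its latch hidden by the gripper; visible base corners are at about scene (406,220) and side (210,299). I'll get a rough pose from these.

```bash
cat > h.py <<'E'
from bench import r
import numpy as np, cv2
def cam(n):
    c=r.camera_info(n); return np.array(c["mtx"]),np.array(c["view"])
def ray(n,uv):
    K,V=cam(n); d=V[:3,:3].T@(np.linalg.inv(K)@[uv[0],uv[1],1]); return -V[:3,:3].T@V[:3,3],d
def onz(n,uv,z=0.):
    o,d=ray(n,uv); return o+d*(z-o[2])/d[2]
def proj(n,P):
    K,V=cam(n); p=V[:3,:3]@np.array(P)+V[:3,3]; q=K@p; return q[:2]/q[2]
def tri(a,b):
    (o1,d1),(o2,d2)=a,b
    t=np.linalg.lstsq(np.c_[d1,-d2],o2-o1,rcond=None)[0]
    return (o1+d1*t[0]+o2+d2*t[1])/2,np.linalg.norm(o1+d1*t[0]-o2-d2*t[1])
E
python3 - <<'E'
from h import *
for n,uv in (("scene",(406,220)),("side",(210,299)),("side",(160,263)),("scene",(289,241)),("side",(282,326)),("scene",(372,275)),("side",(325,266))): print(n,uv,onz(n,uv).round(3))
E
```

```text
scene (406, 220) [ 0.661  0.238 -0.   ]
side (210, 299) [0.392 0.176 0.   ]
side (160, 263) [0.36  0.374 0.   ]
scene (289, 241) [0.477 0.011 0.   ]
side (282, 326) [ 0.476 -0.012  0.   ]
scene (372, 275) [0.687 0.058 0.   ]
side (325, 266) [0.691 0.06  0.   ]
```

Call:
send_rows(
  motion="0 0 0 -0.25 0 -0.25 1; 0 0 0 -0.5 0 -0.5 1; 0 0 0 -0.75 0 -0.75 1;0 0 0 -1 0 -0.9 1;0 0 0 -1 0 -0.9 1;0 0 0 -1 0 -0.9 1;0 0 0 -1 0 -0.9 1",
)

```text
time: 0.8
eef_pos: [0.5501, -0.2021, 0.4193]
ee_rot: [[0.003, 1.0, 0.001], [1.0, -0.003, -0.001], [-0.001, 0.001, -1.0]]
ft_force: [0.0, -0.2, -0.8]
width: 0.0341
finger_force: 0.0
```

Run:
```python
from h import *
a=r.snapshot("scene")[:,:,::-1][60:260,240:500]; b=r.snapshot("side")[:,:,::-1][130:330,100:360]
im=np.hstack([a,b]); im=cv2.resize(im[:, :],None,fx=1.5,fy=1.5,interpolation=cv2.INTER_CUBIC)
cv2.imwrite("pics/a.png",cv2.resize(a,None,fx=3,fy=3,interpolation=cv2.INTER_CUBIC)); cv2.imwrite("pics/b.png",cv2.resize(b,None,fx=3,fy=3,interpolation=cv2.INTER_CUBIC))
```

```text
(no output)
```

View pics/a.png

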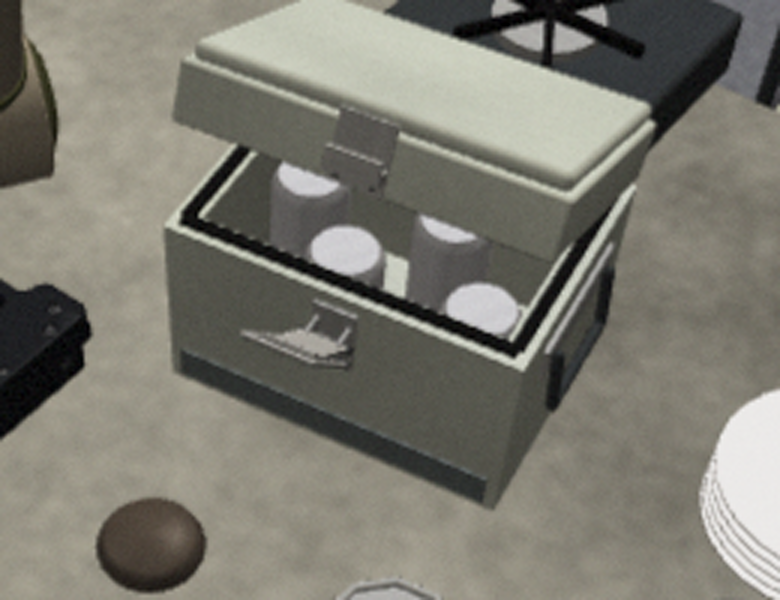

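View pics/b.png

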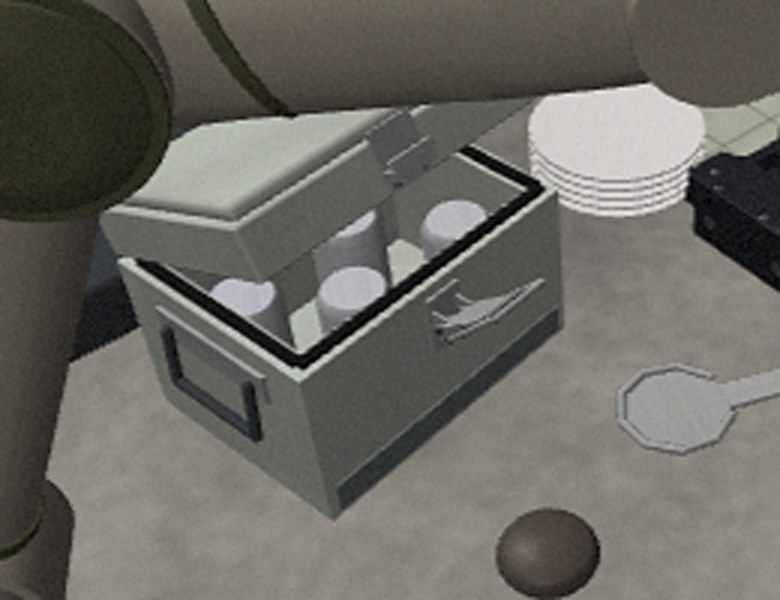

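The crops show the chest clear now: base corners scene-crop (175,372),(492,507), side-crop (335,519),(562,326); the folded loop's bar runs scene-crop (243,332)-(349,366), side-crop (440,340)-(545,282).

Run:
```python
from h import *
S=lambda u,v:("scene",(240+u/3,60+v/3)); D=lambda u,v:("side",(100+u/3,130+v/3))
P={}
for k,s,d in (("baseL",(175,372),(335,519)),("baseR",(492,507),(562,326)),("rimL",(165,228),(303,378)),("rimR",(527,362),(560,193)),("barL",(243,332),(440,340)),("barR",(349,366),(545,282)),
  ("lidL",(178,122),(262,283)),("lidtopL",(183,60),(240,222)),("keepR",(382,190),(432,165)),("keepL",(323,170),(393,186))):
    p,e=tri(ray(*S(*s)),ray(*D(*d))); P[k]=p; print(k,p.round(4),round(e,4))
u=P["rimR"]-P["rimL"]; print(np.linalg.norm(u),np.degrees(np.arctan2(u[1],u[0])))
u=P["baseR"]-P["baseL"]; print(np.linalg.norm(u),np.degrees(np.arctan2(u[1],u[0])))
```

```text
baseL [0.3845 0.1545 0.0107] 0.0008
baseR [0.6758 0.2035 0.0122] 0.0008
rimL [0.386  0.1533 0.1811] 0.0021
rimR [0.6769 0.2043 0.1796] 0.0102
barL [0.4913 0.1206 0.1704] 0.0114
barR [0.5857 0.1148 0.1901] 0.0102
lidL [0.3826 0.1774 0.2643] 0.0005
lidtopL [0.3823 0.187  0.314 ] 0.0027
keepR [0.5481 0.1986 0.2755] 0.0032
keepL [0.5062 0.188  0.2805] 0.0015
0.29536777851886514 9.95606525402709
0.29535260384229867 9.550151530694377
```

```bash
cat >> h.py <<'E'
th=np.radians(9.8); N=np.array([np.sin(th),-np.cos(th),0]); E_=np.array([np.cos(th),np.sin(th),0]); F=np.array([.5305,.179,0]); Z=np.array([0,0,1.])
def W(out,e,z): return F+N*out+E_*e+Z*z      # chest-front coords -> world
def lp(a): return 16+20*np.sin(a-.314), 143.5-20*np.cos(a-.314)
def bar(a,l=3.0): o,z=lp(a); return o+80*np.sin(l-a), z+80*np.cos(l-a)
def tip(a): return 16+75*np.sin(a),143.5-75*np.cos(a)
E
python3 - <<'E'
from h import *
for a in (2.18,2.36,2.54):
    for nm,(o,z),w in (("bar",bar(a),.027),("tip",tip(a),.02)):
        print(a,nm,round(o),round(z),*[ (n,[((proj(n,W(o/1000,s*w,z/1000))-np.array(off))*3).round().tolist() for s in(-1,1)]) for n,off in (("scene",(240,60)),("side",(100,130)))])
print([((proj("scene",W(.016,s*.02,.1435))-[240,60])*3).round().tolist() for s in (-1,1)])
E
```

```text
2.18 bar 94 204 ('scene', [[243.0, 343.0], [312.0, 371.0]]) ('side', [[501.0, 324.0], [547.0, 286.0]])
2.18 tip 78 186 ('scene', [[263.0, 348.0], [313.0, 368.0]]) ('side', [[493.0, 326.0], [527.0, 298.0]])
2.36 bar 82 217 ('scene', [[251.0, 319.0], [320.0, 347.0]]) ('side', [[488.0, 305.0], [535.0, 267.0]])
2.36 tip 69 197 ('scene', [[269.0, 330.0], [319.0, 351.0]]) ('side', [[484.0, 312.0], [518.0, 284.0]])
2.54 bar 67 227 ('scene', [[261.0, 295.0], [330.0, 323.0]]) ('side', [[473.0, 286.0], [520.0, 250.0]])
2.54 tip 58 205 ('scene', [[276.0, 312.0], [326.0, 333.0]]) ('side', [[473.0, 298.0], [508.0, 271.0]])
[[302.0, 333.0], [349.0, 352.0]]
```

Model fit: chest yaw 9.8°, front centre (0.5305,0.179), lever ≈2.22, lid ≈0.38. Now align and go above the lid.

Call:
send_rows(
  motion="0 0 -0.054 0.92 0.07 0 1;0 0 -0.054 0.92 0.07 0 1;0 0 -0.054 0.92 0.07 0 1;0 0 -0.054 0.92 0.07 0 1;0 0 -0.054 0.92 0.07 0 1",
)

```text
time: 1.4
eef_pos: [0.5633, -0.0107, 0.4183]
ee_rot: [[-0.176, 0.984, -0.001], [0.984, 0.176, 0.001], [0.001, -0.001, -1.0]]
ft_force: [0.1, -0.4, 0.4]
width: -0.0001
finger_force: 0.0
```

Call:
send_rows(
  motion="0 0 0 1 0 0 1;0 0 0 1 0 0 1;0 0 0 1 0 0 1;0 0 0 1 0 0 1;0 0 0 1 0 0 1",
)

```text
time: 1.9
eef_pos: [0.5282, 0.186, 0.4181]
ee_rot: [[-0.176, 0.984, -0.001], [0.984, 0.176, 0.001], [0.001, -0.001, -1.0]]
ft_force: [-0.4, -0.6, -0.4]
width: 0.0005
finger_force: 0.0
```

Call:
send_rows(
  motion="0 0 0 0.27 0 0 1;0 0 0 0.27 0 0.2 1;0 0 0 0.27 0 0.4 1",
)

```text
time: 2.2
eef_pos: [0.5204, 0.2352, 0.3374]
ee_rot: [[-0.171, 0.985, 0.001], [0.985, 0.171, 0.0], [-0.0, 0.001, -1.0]]
ft_force: [0.5, 0.0, -0.3]
width: 0.0004
finger_force: 0.0
```

```bash
cat >> h.py <<'E'
def st():
    o=r.get_obs(); p=o["eef_pos"]; d=p-F; print("t",round(o["time"],2),"out,e,z mm",(np.array([d@N,d@E_,p[2]])*1000).round(1),"f(out,e,z)",np.array([o["ft_force"]@N,o["ft_force"]@E_,o["ft_force"][2]]).round(1),"zax",[round(float(o["ee_rot"][:,2]@v),3) for v in (N,E_,Z)],"yax.E",round(float(o["ee_rot"][:,1]@E_),4),"q",o["q"].round(2),o["width"].round(4))
E
python3 -c "from h import *;st()"
```

```text
Traceback (most recent call last):
  File "h.py", line 21, in st
    o=r.get_obs(); p=o["eef_pos"]; d=p-F; print("t",round(o["time"],2),"out,e,z mm",(np.array([d@N,d@E_,p[2]])*1000).round(1),"f(out,e,z)",np.array([o["ft_force"]@N,o["ft_force"]@E_,o["ft_force"][2]]).round(1),"zax",[round(float(o["ee_rot"][:,2]@v),3) for v in (N,E_,Z)],"yax.E",round(float(o["ee_rot"][:,1]@E_),4),"q",o["q"].round(2),o["width"].round(4))
                                                                                                                                                                                                                                                                                                                                               ^^^^^^^^^^^^^^^^
AttributeError: 'float' object has no attribute 'round'
```

Call:
send_rows(
  motion="0 0 0 0 0 0.08 1;0 0 0 0 0 0.16 1;0 0 0 0 0 0.24 1;0 0 0 0 0 0.32 1;0 0 0 0 0 0.38 1;0 0 0 0 0 0.42 1;0 0 0 0 0 0.45 1;0 0 0 0 0 0.465 1;0 0 0 0 0 0.475 1;0 0 0 0 0 0.475 1;0 0 0 0 0 0.475 1",
)

```text
time: 3.3
eef_pos: [0.5211, 0.2339, 0.2448]
ee_rot: [[-0.169, 0.986, 0.001], [0.986, 0.169, -0.001], [-0.001, 0.001, -1.0]]
ft_force: [-2.5, -5.3, 7.9]
width: 0.0003
finger_force: 4.0
```

```bash
sed -i 's/o\["width"\].round(4)/round(o["width"],4)/' h.py; python3 -c "from h import *;st()"
```

```text
t 3.3 out,e,z mm [-55.7   0.  244.8] f(out,e,z) [ 4.7 -3.4  7.9] zax [0.001, 0.001, -1.0] yax.E 1.0 q [ 0.22  0.41  1.23 -0.    1.5   0.05] 0.0003
```

Call:
send_rows(
  motion="0 0 0 0 0 -0.2 1;0 0 0 -0.2 0 -0.4 1;0 0 0 -0.45 0 -0.4 1;0 0 0 -0.7 0 -0.4 1;0 0 0 -0.95 0 -0.4 1;0 0 0 -0.95 0 -0.4 1",
)

```text
time: 3.9
eef_pos: [0.5538, 0.0427, 0.3232]
ee_rot: [[-0.164, 0.986, -0.001], [0.986, 0.164, -0.0], [-0.0, -0.001, -1.0]]
ft_force: [0.1, 0.2, -0.1]
width: 0.0005
finger_force: 0.0
```

Run:
```python
from h import *
st()
w=r.snapshot("wrist")[:,:,::-1]; b=r.snapshot("side")[:,:,::-1][180:280,200:300]; a=r.snapshot("scene")[:,:,::-1][110:210,300:400]
R=np.vstack([cv2.resize(x,(240,240),interpolation=cv2.INTER_CUBIC) for x in (a,b)])
cv2.imwrite("pics/c.png",np.hstack([w[:, 40:600],R]))
```

```text
t 3.9 out,e,z mm [ 1.382e+02 -2.000e-01  3.232e+02] f(out,e,z) [-0.2  0.2 -0.1] zax [0.0, -0.001, -1.0] yax.E 1.0 q [-0.14  0.35  1.11 -0.    1.69 -0.3 ] 0.0005
```

View pics/c.png

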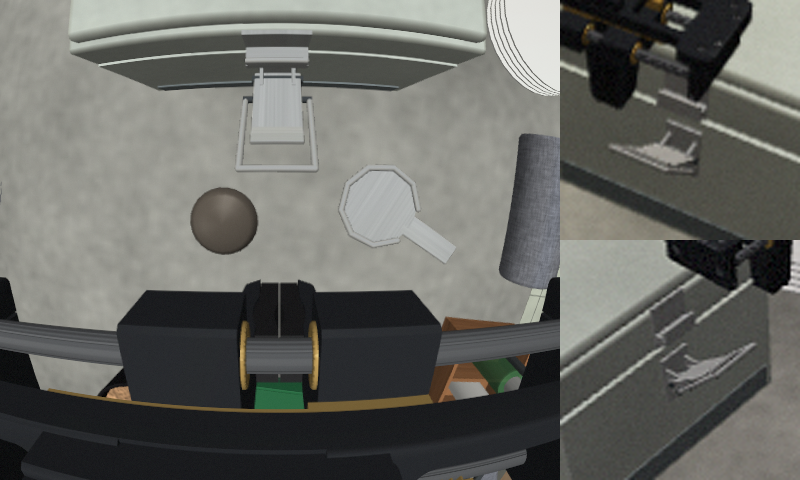

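Wrist view: lid down; bar ends at crop (237,169) and (317,169) (full u +40), centred on the finger slit; lever tip edge at row ≈142.

```bash
cat >> h.py <<'E'
def wonz(uv,z):
    K,V=cam("wrist"); x=np.array([(uv[0]-K[0,2])/K[0,0],(uv[1]-K[1,2])/K[1,1]]); t=np.linalg.norm(x)
    d=V[:3,:3].T@np.append(np.sin(t)*x/t,np.cos(t)); o=-V[:3,:3].T@V[:3,3]; p=o+d*(z-o[2])/d[2]; q=p-F
    return (np.array([q@N,q@E_,p[2]])*1000).round(1)
E
python3 - <<'E'
from h import *
for z in (.200,.207,.214): print(wonz((277,169),z),wonz((357,169),z))
for z in (.182,.189,.196): print(wonz((290,142),z),wonz((343,142),z))
for uv in ((285,62),(348,62)): print(wonz(uv,.215))
for a in (2.15,2.2,2.25,2.3): print(a,np.round(bar(a)),np.round(tip(a)))
E
```

```text
[ 84.8 -31.  200. ] [ 84.9  27.  200. ]
[ 84.4 -30.2 207. ] [ 84.5  26.3 207. ]
[ 83.9 -29.4 214. ] [ 84.   25.6 214. ]
[ 65.2 -22.7 182. ] [ 65.3  17.9 182. ]
[ 65.2 -22.1 189. ] [ 65.3  17.4 189. ]
[ 65.3 -21.6 196. ] [ 65.4  17.  196. ]
[  9.5 -23.4 215. ]
[  9.7  19.2 215. ]
2.15 [ 95. 202.] [ 79. 185.]
2.2 [ 92. 205.] [ 77. 188.]
2.25 [ 89. 209.] [ 74. 191.]
2.3 [ 86. 213.] [ 72. 193.]
```

Call:
send_rows(
  motion="0 0 0 0.05 -0.01 0.2 1;0 0 0 0.1 -0.01 0.4 1;0 0 0 0.13 -0.01 0.55 1;0 0 0 0.13 -0.01 0.615 1;0 0 0 0.13 -0.01 0.615 1;0 0 0 0.13 -0.01 0.615 1",
)

```text
time: 4.65
eef_pos: [0.5469, 0.0736, 0.2015]
ee_rot: [[-0.171, 0.985, 0.001], [0.985, 0.171, 0.0], [0.0, 0.001, -1.0]]
ft_force: [-0.0, -0.1, 0.4]
width: 0.0005
finger_force: 0.0
```

Run:
```python
from h import *
st()
b=r.snapshot("side")[:,:,::-1][170:290,200:320]; a=r.snapshot("scene")[:,:,::-1][90:210,290:410]
cv2.imwrite("pics/d.png",np.hstack([cv2.resize(x,(400,400),interpolation=cv2.INTER_CUBIC) for x in (a,b)]))
```

```text
t 4.65 out,e,z mm [106.7  -1.8 201.5] f(out,e,z) [ 0.1 -0.1  0.4] zax [-0.0, 0.001, -1.0] yax.E 1.0 q [-0.08  0.41  1.36  0.    1.37 -0.25] 0.0005
```

View pics/d.png

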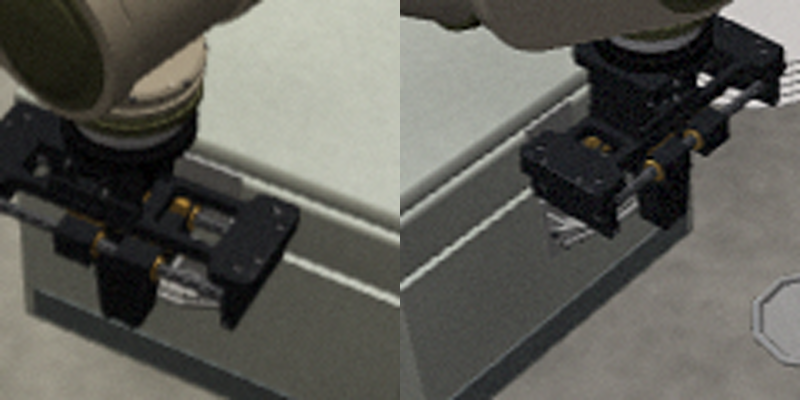

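Call:
send_rows(
  motion="0 0 0 0.05 0 0 1;0 0 0 0.09 0 -0.02 1;0 0 0 0.135 0 -0.05 1;0 0 0 0.18 0 -0.07 1;0 0 0 0.23 0 -0.088 1;0 0 0 0.28 0 -0.097 1;0 0 0 0.33 0 -0.1 1;0 0 0 0.37 0 -0.1 1;0 0 0 0.4 0 -0.1 1;0 0 0 0.4 0 -0.1 1;0 0 0 0.4 0 -0.1 1",
)

```text
time: 5.85
eef_pos: [0.5333, 0.1512, 0.2206]
ee_rot: [[-0.169, 0.986, -0.0], [0.986, 0.169, -0.0], [-0.0, -0.0, -1.0]]
ft_force: [0.2, 0.6, 0.5]
width: 0.0002
finger_force: 0.0
```

```bash
python3 -c "from h import *;st()"
```

```text
t 5.85 out,e,z mm [ 27.9  -1.9 220.6] f(out,e,z) [-0.5  0.3  0.5] zax [0.0, -0.0, -1.0] yax.E 1.0 q [ 0.06  0.4   1.32 -0.    1.42 -0.11] 0.0002
```

Call:
send_rows(
  motion="0 0 0 -0.05 0 -0.1 1;0 0 0 -0.2 0 -0.3 1;0 0 0 -0.4 0 -0.5 1;0 0 0 -0.55 0 -0.5 1;0 0 0 -0.55 0 -0.5 1;0 0 0 -0.55 0 -0.5 1",
)

```text
time: 6.45
eef_pos: [0.5518, 0.0422, 0.3203]
ee_rot: [[-0.167, 0.986, -0.001], [0.986, 0.167, 0.0], [0.0, -0.001, -1.0]]
ft_force: [0.6, 0.1, -0.2]
width: 0.0006
finger_force: 0.0
```

Run:
```python
from h import *
st()
w=r.snapshot("wrist")[:,:,::-1][0:200,200:440]
cv2.imwrite("pics/e.png",cv2.resize(w,None,fx=3,fy=3,interpolation=cv2.INTER_CUBIC))
```

```text
t 6.45 out,e,z mm [138.4  -2.3 320.3] f(out,e,z) [-0.   0.6 -0.2] zax [-0.0, -0.001, -1.0] yax.E 1.0 q [-0.14  0.34  1.12  0.    1.68 -0.31] 0.0006
```

View pics/e.png

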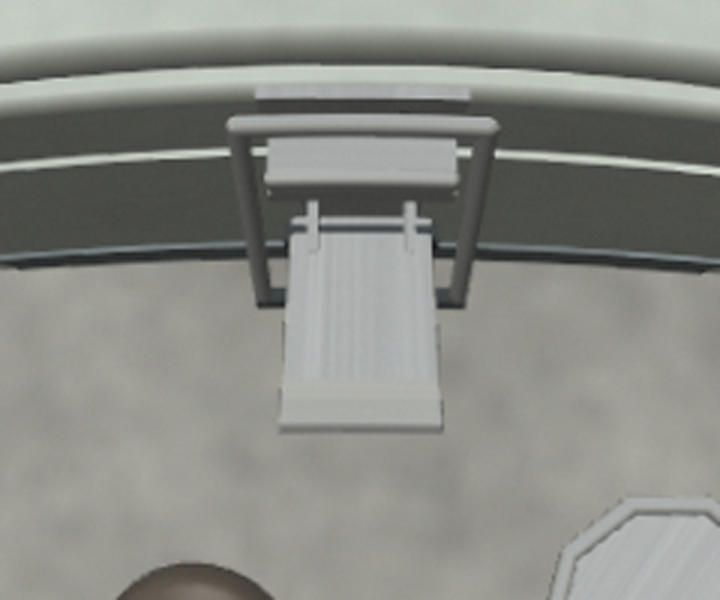

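The bar now leans behind the keeper's lip against the lid; lever tip still at full-image (320,143). Go into the wedge above the lever's face.

Call:
send_rows(
  motion="0 0 0 0.2 0 0 1;0 0 0 0.4 0 0.05 1;0 0 0 0.465 0 0.2 1;0 0 0 0.465 0 0.4 1;0 0 0 0.465 0 0.53 1;0 0 0 0.465 0 0.53 1;0 0 0 0.465 0 0.53 1",
)

```text
time: 7.2
eef_pos: [0.5362, 0.1352, 0.2154]
ee_rot: [[-0.17, 0.985, -0.0], [0.985, 0.17, 0.0], [0.0, 0.0, -1.0]]
ft_force: [0.7, 0.7, 0.2]
width: 0.0002
finger_force: 0.0
```

```bash
python3 -c "
from h import *;st()
p,o=np.array([.3,-.1]),0
print(onz('side',(342,425)),onz('scene',(182,310)))"
```

```text
t 7.2 out,e,z mm [ 44.1  -1.9 215.4] f(out,e,z) [-0.6  0.8  0.2] zax [-0.0, 0.0, -1.0] yax.E 1.0 q [ 0.03  0.4   1.33  0.    1.41 -0.14] 0.0002
[ 0.41051187 -0.28414244  0.        ] [ 0.41550707 -0.27342267  0.        ]
```

Call:
send_rows(
  motion="0 0 0 -0.025 0 0.07 1;0 0 0 -0.025 0 0.127 1;0 0 0 -0.03 0 0.165 1;0 0 0 -0.055 0 0.207 1;0 0 0 -0.08 0 0.25 1;0 0 0 -0.095 0 0.3 1;0 0 0 -0.1 0 0.35 1;0 0 0 -0.1 0 0.37 1;0 0 0 -0.1 0 0.37 1",
)

```text
time: 8.1
eef_pos: [0.5393, 0.1146, 0.14]
ee_rot: [[-0.169, 0.986, -0.001], [0.986, 0.169, -0.0], [0.0, -0.001, -1.0]]
ft_force: [0.4, 0.1, 0.6]
width: 0.0003
finger_force: 0.0
```

Run:
```python
from h import *
st()
b=r.snapshot("side")[:,:,::-1][170:290,200:320]; a=r.snapshot("scene")[:,:,::-1][90:210,290:410]
cv2.imwrite("pics/f.png",np.hstack([cv2.resize(x,(400,400),interpolation=cv2.INTER_CUBIC) for x in (a,b)]))
pin=np.array([11,143.5])
for a,ph,rr in ((1.4,10,62),(1.2,20,62),(1.0,30,64),(.8,40,66),(.6,40,66),(.4,40,66),(.25,40,66),(.1,40,66)):
    p=np.radians(ph); d=np.array([np.sin(a),-np.cos(a)]); nf=np.array([np.cos(a),np.sin(a)]); px=np.array([-np.cos(p),np.sin(p)])
    h=2+9*abs(px@nf)-1
    T=pin+rr*d+h*nf; print(a,ph,T.round(1))
```

```text
t 8.1 out,e,z mm [ 64.9  -2.2 140. ] f(out,e,z) [0.  0.4 0.6] zax [-0.0, -0.001, -1.0] yax.E 1.0 q [-0.01  0.47  1.45 -0.    1.22 -0.17] 0.0003
1.4 10 [ 72.3 134. ]
1.2 20 [ 69.2 122.1]
1.0 30 [ 65.6 110.1]
0.8 40 [59.5 98.7]
0.6 40 [51.1 91. ]
0.4 40 [41.4 84.7]
0.25 40 [33.4 81.1]
0.1 40 [24.8 78.6]
```

View pics/f.png

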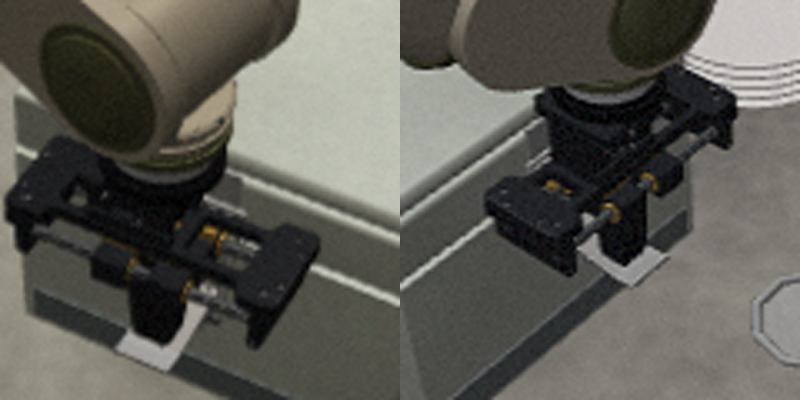

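Both views show the closed fingers on the lever, which is now horizontal. Continue the arc, tilting the tool.

Call:
send_rows(
  motion="0 0.03 0 -0.015 0 0.015 1;0 0.055 0 -0.025 0 0.03 1;0 0.085 0 -0.023 0 0.06 1;0 0.11 0 -0.02 0 0.09 1;0 0.14 0 -0.01 0 0.12 1;0 0.167 0 0 0 0.15 1;0 0.195 0 0.013 0 0.18 1;0 0.222 0 0.027 0 0.207 1;0 0.222 0 0.05 0 0.228 1;0 0.222 0 0.07 0 0.245 1;0 0.222 0 0.07 0 0.245 1",
)

```text
time: 9.3
eef_pos: [0.5369, 0.1292, 0.0916]
ee_rot: [[-0.131, 0.985, -0.109], [0.757, 0.17, 0.631], [0.641, -0.0, -0.768]]
ft_force: [0.6, -1.1, -0.2]
width: 0.0006
finger_force: 0.3
```

```bash
python3 -c "from h import *;st()"
```

```text
t 9.3 out,e,z mm [50.1 -2.1 91.6] f(out,e,z) [ 1.2  0.4 -0.2] zax [-0.641, 0.0, -0.768] yax.E 1.0 q [-0.26  0.63  1.52  0.64  1.37 -0.69] 0.0006
```

Call:
send_rows(
  motion="0 0 0 0.006 0 0.028 1;0 0 0 0.012 0 0.056 1;0 0 0 0.02 0 0.075 1;0 0 0 0.03 0 0.094 1;0 0 0 0.043 0 0.112 1;0 0 0 0.055 0 0.13 1;0 0 0 0.055 0 0.13 1;0 0 0 0.055 0 0.13 1",
)

```text
time: 10.1
eef_pos: [0.5329, 0.1534, 0.0789]
ee_rot: [[-0.129, 0.986, -0.109], [0.755, 0.169, 0.633], [0.642, -0.0, -0.766]]
ft_force: [-1.0, -0.1, -0.5]
width: 0.0008
finger_force: 0.0
```

```bash
python3 -c "from h import *;st()"
```

```text
t 10.1 out,e,z mm [25.7 -2.  78.9] f(out,e,z) [-0.1 -1.  -0.5] zax [-0.642, 0.001, -0.766] yax.E 1.0 q [-0.22  0.65  1.55  0.66  1.32 -0.68] 0.0008
```

Call:
send_rows(
  motion="0 0 0 0 0 -0.2 1;0 0 0 0 0 -0.4 1;0 0 0 0 0 -0.65 1;0 0 0 0 0 -0.8 1;0 0 0 0 0 -0.8 1;0 0 0 0 0 -0.8 1",
)

```text
time: 10.7
eef_pos: [0.55, 0.0521, 0.201]
ee_rot: [[-0.129, 0.986, -0.108], [0.755, 0.168, 0.633], [0.642, -0.0, -0.766]]
ft_force: [-0.0, -0.0, -0.7]
width: 0.0005
finger_force: 0.0
```

Run:
```python
from h import *
st()
b=r.snapshot("side")[:,:,::-1][170:290,200:320]; w=r.snapshot("wrist")[:,:,::-1][0:260,190:450]; 
cv2.imwrite("pics/g.png",np.hstack([cv2.resize(w,(500,500),interpolation=cv2.INTER_CUBIC),np.vstack([cv2.resize(b,(300,300),interpolation=cv2.INTER_CUBIC),np.zeros((200,300,3),np.uint8)])]))
```

```text
t 10.7 out,e,z mm [128.4  -2.4 201. ] f(out,e,z) [ 0.  -0.  -0.7] zax [-0.642, 0.001, -0.766] yax.E 1.0 q [-0.38  0.53  1.34  0.58  1.67 -0.61] 0.0005
```

View pics/g.png

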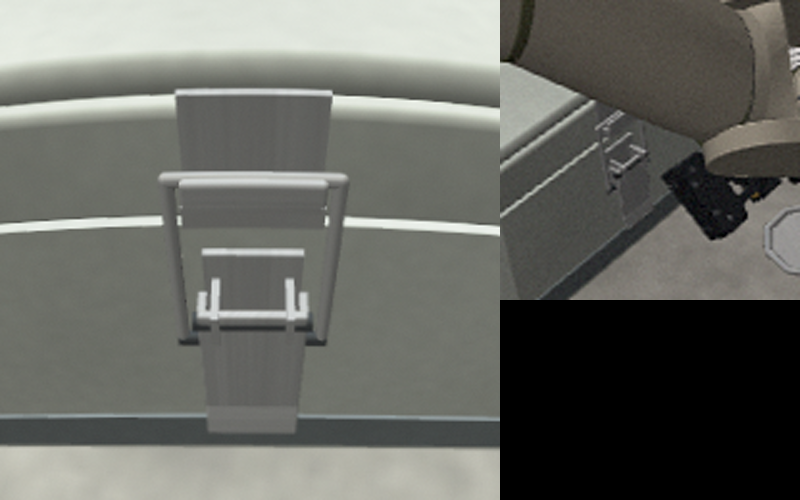

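Run:
```python
from h import *
k=260/500
for nm,uv,zs in (("bar",(255,177),(.205,.208,.212,.220)),("liptop",(255,185),(.212,.215)),("tipedge",(252,432),(.0685,.075)),("plate top edge",(255,92),(.23,)),("pin",(252,316),(.1435,))):
    for z in zs: print(nm,wonz((190+uv[0]*k,uv[1]*k),z))
```

```text
bar [  4.3  -0.8 205. ]
bar [  7.6  -0.9 208. ]
bar [ 12.1  -0.9 212. ]
bar [ 21.  -1. 220.]
liptop [ 15.6  -1.  212. ]
liptop [ 18.9  -1.  215. ]
tipedge [21.  -1.5 68.5]
tipedge [24.4 -1.5 75. ]
plate top edge [ -6.3  -0.9 230. ]
pin [ 12.1  -1.7 143.5]
```

The latch is shut: lever flat against the chest, bar in the trough behind the lip, and the robot clear of everything.

```bash
python3 -c "from bench import r; print(r.close_job())"
```

```text
the job is handed in; nothing more can be done
None
```

The ice chest is shut and the job is handed in: the lid is down, the loop sits in the keeper, the lever has snapped flat, and I touched none of the other things. I judged the shut latch from the last camera views; the hand-in gave no verdict, and it took about 11 s of the 45 s allowed.

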